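# Put the breaking counter's tools back in their rests

## Task

Tidy the counter: put the mallet, the praline tongs, the date stamp and the cocoa tin each back into its own rest - the tongs lying centred on the felted bars between the pins, the stamp standing in its pocket, the tin in its coaster and never tipped on the way. Press the mallet's handle straight down into the two sprung clips, its head centred over the felted bolster, and let go only once it is fully home and both clips have closed over it.

Things in the scene. Friction and masses are not known exactly. Their poses are not given: they have to be found in the camera images.
- mallet: Beech mallet near the front of the counter (not the one behind the cutter), 189 mm long. Origin on its underside at mid length; y runs along the handle to the head, z up. Round handle 17 mm thick: its centre line rises evenly from 9 mm above the underside at the free end (y = -94 mm) to 19 mm at the head, so 15 mm at y = 7 mm. Head: cylinder 38 mm thick, 68 mm long, lying along x at y = +75 mm.
- mallet_head (a point): Centre of the mallet's head: on the mallet at y = +75 mm, 19 mm above its underside.
- tongs: Pale praline tongs lying flat near the front of the counter: two slim arms joined at one end, stiff, 25 mm wide over all (x), 175 mm long (y), 13 mm high. Origin at the middle of the underside, z up. They may lie in the rest either way round.
- stamp: Wooden date stamp standing on a foot block 30 mm (x) by 50 mm (y), 19 mm high; above it a round turned handle up to 26 mm thick; 68 mm high in all. Origin at the centre of the underside, z up.
- tin: Round cocoa tin, 68 mm across, 91 mm high, dark body with a broad tan lid, standing upright. Origin at the centre of the underside, z up.
- mallet_rest: Mallet rest, fixed: pale wooden bar 64 by 136 by 10 mm with two posts (14 mm thick, at y = -27 and +41 mm), a sprung steel clip on each, and a low felted bolster for the head at y = +75 mm. Origin on the table. Home, the mallet's origin is 26 mm straight above it with the same axes. Grip the handle between the posts, near y = +7 mm; nothing but the bar is there.
- clips (a point): Point on the handle's seated centre line midway between the two clips, at y = +7 mm, 41 mm above the table. Each clip has two sprung jaws with flared lips, tops 17 mm above the centre line. Lowered from straight above, the handle spreads the jaws over the last 10 mm with a push of about 4 to 12 N in all, until it rests on the posts and the jaws snap shut over it and hold it down.
- tongs_rest: Tongs rest, fixed: pale wooden bar 56 mm (x) by 124 mm (y) by 10 mm with two felted crossbars, 14 mm thick, at y = -45 and +45 mm, each between two steel pins (36 mm clear between them, 17 mm tall). Origin on the table under its centre. The tongs lie along y between the pins, underside 26 mm above the table; room for fingers between the crossbars.
- stamp_rest: Stamp rest, fixed: pale wooden block 62 mm (x) by 84 mm (y), 17 mm high, with a felt-lined pocket 40 mm (x) by 60 mm (y), floor 6 mm above the table. Origin on the table under the pocket's centre. The stamp's foot stands in the pocket, long side along y, either way round.
- tin_coaster: Tin coaster, fixed: pale turned ring 94 mm across, 13 mm high, with a round cork-lined recess 79 mm across, floor 6 mm above the table. Origin on the table under its centre, z up.

How it is judged:
By the outcome, as a careful person would: the job done as asked, in the order asked, and still so for the second after the job is handed in, with the robot touching nothing.
It also fails if it takes over 104 s, if anything falls off the work surface, if the arm or the gripper's body presses on something with over 40 N, if the wrist force passes 120 N, or if a joint passes its speed limit or range.

## Robot

A 6-joint arm with a two-finger parallel gripper is mounted at the origin on a cart in front of the work surface, level with it; the furniture and walls round the work are solid. World frame = base frame: x ahead of the robot, y to its left, z up, the work surface at z = 0. Lengths are in mm, angles in degrees, forces in N, time in s.
With the tool pointing down it reaches from about 300 to 850 mm from the base axis. Payload 4.2 kg.
Tool frame: the origin (TCP) lies at the very end of the fingers, on their centre line; the grasp point (between the pads) lies 19 mm behind it; z points along the fingers, y is the line along which they close (so a half turn about z gives the same grasp; the last joint's range is limited). The gripper opens to 91 mm and grips with 3 to 60 N. Pads are 32 mm wide; open, the fingers measure 118 mm over their backs; the gripper's body (76 mm by 178 mm) begins 60 mm behind the grasp point.
Start: joints at [72.365, 18.312, 89.639, -0, 72.044, -1.146], TCP at [163.212, 551.367, 213.976] pointing down, gripper open.
Joint ranges: [-177.97, 177.97], [-48.28, 115.42], [12.27, 149.76], [-77.06, 257.06], [2.81, 150.46], [-146.56, 146.56]. Speed limits (degrees/s): [147.25, 147.25, 180, 180, 180, 180].

## Interface

Orientations are given as [roll, pitch, yaw] about the fixed x, y, z axes, in that order (R = Rz(yaw) Ry(pitch) Rx(roll)).
In Python, from workcell import * gives the robot as it stands.
- The arm moves only by the tool move_arm, never from a script. Its argument "motion" is a list of rows, each a list of 3 entries, a list of its own where there are three numbers: the finger opening in mm, from 0 to 91.2, then the shift along the world's x, y, z in units of 25 mm (1.0 is 25 mm), then the turn, a rotation vector about the world's x, y, z in units of 4 degrees (1.0 is 4 degrees). In form: [[grip, [x, y, z], [ax, ay, az]], ...]. A call has 1 to 20 rows; each row shifts and turns the commanded pose from where the row before left it; what a row does not reach is not made up. A row lasts 1/12 s, in which the tool goes at most 41.7 mm and 7.16 degrees, less where a joint would pass 70% of its speed; a pose out of reach is approached as far as the arm can. A call with a number of a shift or a turn outside -1 to 1 is refused whole. A call with a gripper value outside its range is refused whole. The fingers move at their own pace and stop on an object; "grip_force" is the grip in N (left out, the last holds). Time passes only in rows, so rows that do not move let the fingers close. It gives the time, the measured TCP pose, the force, the opening and the grip force at its end, in the units of the state.
- state(): the state, without advancing time (a new reading comes with each control period).
- grab_frame(name): name is "side" or "top" or "wrist"; returns the picture (420x560x3 uint8, blue, green, red); there is no depth.
- camera_info(name): a dict with "fx", "fy", "cx", "cy" (pixels), "k1" (the pictures are not rectified: a ray, as slopes to the right and down, at radius r is drawn at 1 + k1 r^2 times it, then the intrinsics apply), "rvec" (rotation vector, rad) and "tvec" (3), from world to camera coordinates, as OpenCV has them. Camera axes: x right, y down, z forward; pixel columns grow to the right and rows downward; lengths in mm; the calibration is good to about 2 mm. A picture is of the moment at which its call begins: read the wrist's pose just before it. camera_info takes no time and is no camera call; for the wrist camera it gives the pose at the moment of the call.
- job_done(): hands the job in; it is judged then, once.
The state is a dict: "time_s": time; "qpos": joint angles; "qvel": joint speeds; "effort": joint torques, N m; "ee_pos": TCP position; "ee_rot": TCP orientation; "force": force on the tool from outside, world axes, zero at the start; "torque": the same for the moment, N m; "gripper_width": finger opening in mm; "gripper_force": force on a finger pad.
Only numpy, scipy, OpenCV 4.12 (cv2) and the standard library are available. Lean on these libraries where they do the work, as an engineer would, in place of code of your own. Each camera call takes 0.05 s, during which the arm holds its last target. There are 200 camera calls.

## Working session

There is one attempt and no reset: what is moved stays moved. The work goes in short steps, Python scripts to look and compute and a tool call to move; the robot and the scene stay as the last step left them, time stands still between calls to the robot, and variables do not carry over. Pictures are saved under pics/ and viewed, at most 14 in all, crops included, and the job is handed in when it is done.

Besides the shell and the picture viewer there is one more tool, called after "Call:" as name(argument=value, ...) on one line, values as JSON. move_arm: Moves the arm, as the interface text tells. Shifts and turns lie within -1 to 1; 1 stands for 25 mm of shift or 4 degrees of turn. Its arguments: {"type":"object","properties":{"motion":{"type":"array","items":{"type":"array"}},"grip_force":{"type":"number"}},"required":["motion"]}

```bash
ls; mkdir -p pics; python3 - <<'E'
from workcell import *
import cv2
for n in("top","side"):
    cv2.imwrite(f"pics/{n}0.png",grab_frame(n)); print(camera_info(n))
print(state())
E
```

```text
pics
{'fx': 431.80615982369216, 'fy': 431.80615982369216, 'cx': 286.32940955911624, 'cy': 210.48441309161186, 'k1': -0.015581238451593853, 'rvec': array([ 2.14240592, -2.12410679,  0.1499154 ]), 'tvec': array([  38.44208023,  573.72615451, 1311.01970096])}
{'fx': 397.401835192951, 'fy': 397.401835192951, 'cx': 279.12536417007465, 'cy': 211.49268661291393, 'k1': 0.008398951490970145, 'rvec': array([ 0.11300208,  2.64203873, -1.60789106]), 'tvec': array([ 535.52050349,   24.26622827, 1137.54284115])}
{'time_s': 0.1, 'qpos': array([ 7.23655915e+01,  1.83466626e+01,  8.96983404e+01,  2.10614763e-04,
        7.20446431e+01, -1.14560501e+00]), 'qvel': array([ 0.03271472,  0.03656788, -0.20000645,  0.02255445, -0.02751071,
       -0.06522833]), 'effort': array([-8.82079294e-04, -4.13334954e+01, -2.32508272e+01,  7.26769399e-02,
        4.22174844e-02, -7.05621869e-05]), 'ee_pos': array([163.06030425, 550.92707305, 213.22483694]), 'ee_rot': array([-1.79910376e+02, -1.99253193e-03,  1.63511130e+02]), 'force': array([-0.42503154, -0.07423187,  0.61317163]), 'torque': array([ 0.04058236, -0.02501823,  0.01189193]), 'gripper_force': 0.0, 'gripper_width': 91.39521278338917}
```

View pics/top0.png

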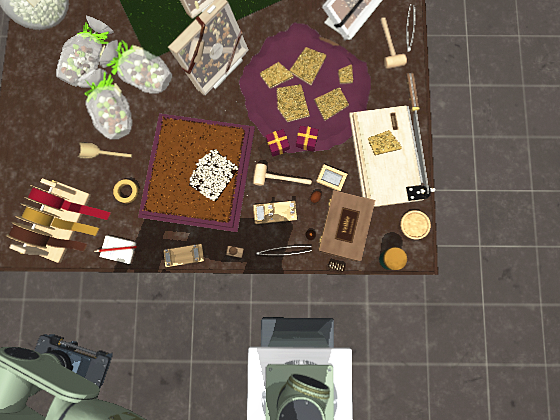

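View pics/side0.png

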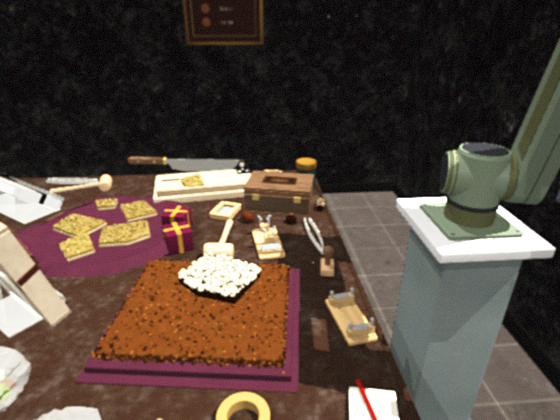

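The overview shows the mallet at about (260,175)-(310,182), the tongs (285,251), the stamp (234,251), the tin (395,258) and the coaster (415,223). The stamp rest is at (332,178), and bar rests are at (275,212) and (184,255). I'll zoom in next.

```bash
python3 - <<'E'
import cv2
im=cv2.imread("pics/top0.png")
cv2.imwrite("pics/c1.png",cv2.resize(im[155:275,150:310],None,fx=5,fy=5,interpolation=cv2.INTER_CUBIC))
cv2.imwrite("pics/c2.png",cv2.resize(im[155:275,290:440],None,fx=5,fy=5,interpolation=cv2.INTER_CUBIC))
E
cat > h.py <<'E'
from workcell import *
import cv2, numpy as np
def cam(n):
    c=camera_info(n);K=np.array([[c['fx'],0,c['cx']],[0,c['fy'],c['cy']],[0,0,1.]])
    return K,np.array([c['k1'],0,0,0,0]),np.array(c['rvec'],float),np.array(c['tvec'],float)
def px2w(C,uv,z):
    K,d,r,t=C;R=cv2.Rodrigues(r)[0]
    p=cv2.undistortPointsIter(np.array(uv,float).reshape(-1,1,2),K,d,None,None,(3,50,1e-9)).reshape(-1,2)
    D=np.c_[p,np.ones(len(p))]@R; o=-R.T@t
    return o+D*((np.asarray(z)-o[2])/D[:,2])[:,None]
def w2px(C,P):
    K,d,r,t=C
    return cv2.projectPoints(np.array(P,float).reshape(-1,1,3),r,t,K,d)[0].reshape(-1,2)
E
```

```text
(no output)
```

View pics/c1.png

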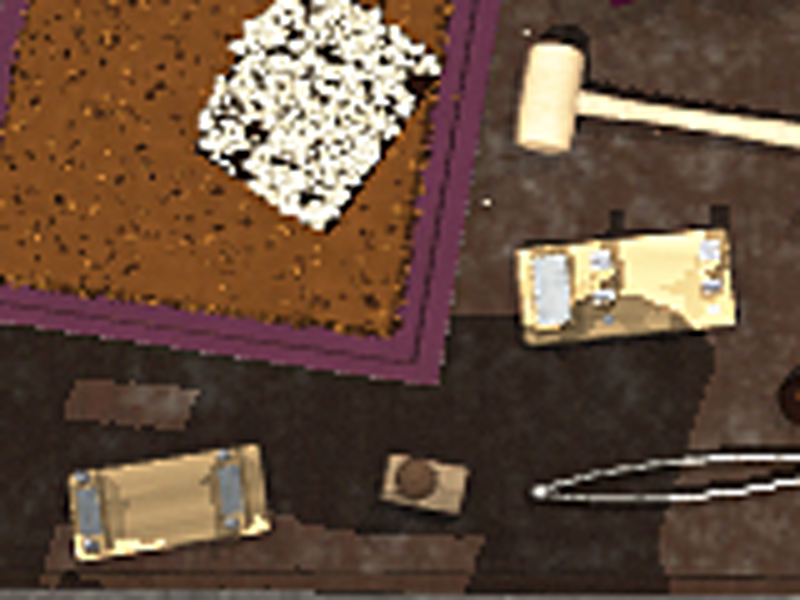

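View pics/c2.png

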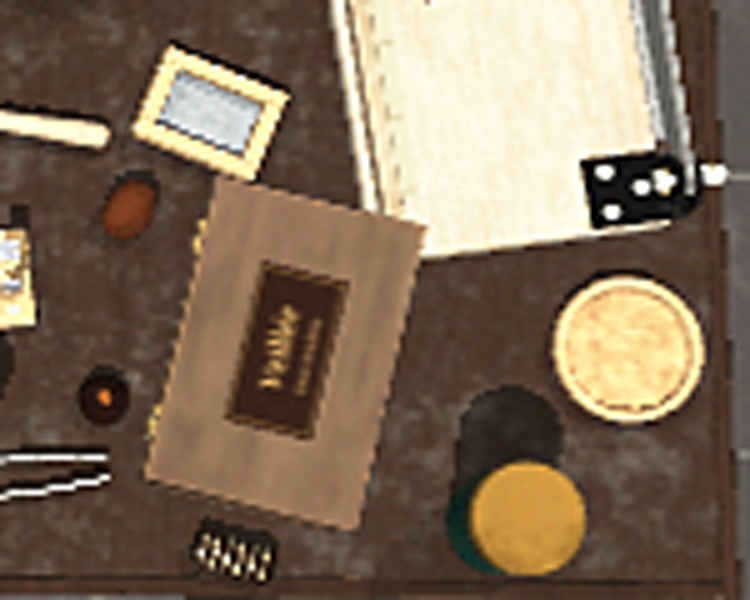

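Crop 1 shows the mallet head centre at (550,96), the mallet rest at (625,287) with its bolster at the left end, the tongs rest (170,502), the stamp (425,484) and the tongs' joint (540,491). Crop 2 shows the handle end (108,133), the stamp rest (212,112), the tongs' tips (108,468), the tin lid (528,519) and the coaster (628,348).

```bash
cat > a.py <<'E'
from h import *
C=cam("top")
L={'head':(1,550,96,38),'hend':(2,104,133,18),'mrest_far(bolster)':(1,522,298,10),'mrest_near':(1,731,278,10),
'mclipL':(1,602,275,50),'mclipR':(1,711,265,50),
'tr_pinLT':(1,82,476,27),'tr_pinLB':(1,92,545,27),'tr_pinRT':(1,224,456,27),'tr_pinRB':(1,236,522,27),
'st_knob':(1,416,478,66),'st_foot':(1,426,484,19),'st_c1':(1,388,455,19),'st_c2':(1,468,468,19),'st_c3':(1,460,514,19),'st_c4':(1,383,500,19),
'tongjoint':(1,538,491,10),'tongtip1':(2,108,458,10),'tongtip2':(2,108,478,10),
'sr':(2,211,113,17),'sr1':(2,170,45,17),'sr2':(2,290,97,17),'sr3':(2,255,180,17),'sr4':(2,133,130,17),
'tin':(2,528,519,91),'coaster':(2,628,348,13),
'box1':(2,215,180,60),'box2':(2,427,227,60),'box3':(2,357,528,60),'box4':(2,148,478,60),'ball':(2,105,397,15),'choc':(2,130,207,10),'traycorner':(1,438,383,30),'comb':(2,235,552,10)}
for k,(c,u,v,z) in L.items():
    p=[(150,290)[c-1]+(u+.5)/5-.5,155+(v+.5)/5-.5]
    print(k,px2w(C,[p],z)[0].round(1),np.round(p,1))
print(camera_info('wrist'))
E
python3 a.py
```

```text
head [692.8 130.3  38. ] [259.6 173.8]
hend [674.1 -33.2  18. ] [310.4 181.2]
mrest_far(bolster) [566. 148.  10.] [254.  214.2]
mrest_near [580.   13.4  10. ] [295.8 210.2]
mclipL [575.   94.5  50. ] [270.  209.6]
mclipR [581.9  26.2  50. ] [291.8 207.6]
tr_pinLT [447.8 422.1  27. ] [166.  249.8]
tr_pinLB [404.7 413.5  27. ] [168.  263.6]
tr_pinRT [461.3 332.6  27. ] [194.4 245.8]
tr_pinRB [419.9 323.3  27. ] [196.8 259. ]
st_knob [446.1 205.3  66. ] [232.8 250.2]
st_foot [445.3 205.4  19. ] [234.8 251.4]
st_c1 [463.4 230.1  19. ] [227.2 245.6]
st_c2 [455.7 179.1  19. ] [243.2 248.2]
st_c3 [426.7 183.4  19. ] [241.6 257.4]
st_c4 [435.  232.4  19. ] [226.2 254.6]
tongjoint [442.1 135.2  10. ] [257.2 252.8]
tongtip1 [464.5 -36.3  10. ] [311.2 246.2]
tongtip2 [451.8 -36.3  10. ] [311.2 250.2]
sr [ 688.1 -102.5   17. ] [331.8 177.2]
sr1 [733.3 -76.1  17. ] [323.6 163.6]
sr2 [ 699.  -153.8   17. ] [347.6 174. ]
sr3 [ 644.  -130.6   17. ] [340.6 190.6]
sr4 [676.5 -52.   17. ] [316.2 180.6]
tin [ 424.4 -282.5   91. ] [395.2 258.4]
coaster [ 537.2 -367.7   13. ] [415.2 224.2]
box1 [ 635.  -100.8   60. ] [332.6 190.6]
box2 [ 606.1 -232.3   60. ] [375. 200.]
box3 [ 419.5 -185.7   60. ] [361.  260.2]
box4 [448.8 -58.6  60. ] [319.2 250.2]
ball [502.9 -34.1  15. ] [310.6 234. ]
choc [627.  -50.4  10. ] [315.6 196. ]
traycorner [508.4 198.1  30. ] [237.2 231.2]
comb [ 405.9 -116.4   10. ] [336.6 265. ]
{'fx': 324.0926662351126, 'fy': 324.0926662351126, 'cx': 276.4000324418893, 'cy': 210.79324502289944, 'k1': -0.057341692358762957, 'rvec': array([-2.32608473, -1.73787144, -0.24550791]), 'tvec': array([-573.99784226,  -32.32009723,  392.67764347])}
```

Call:
move_arm(motion=[[91, [0.76, -1, 0.17], [0, 0, -1]], [91, [0.76, -1, 0.17], [0, 0, -1]], [91, [0.76, -1, 0.17], [0, 0, -1]], [91, [0.76, -1, 0.17], [0, 0, -1]], [91, [0.76, -1, 0.17], [0, 0, -1]], [91, [0.76, -1, 0.17], [0, 0, -1]], [91, [0.76, -1, 0.17], [0, 0, -1]], [91, [0.76, -1, 0.17], [0, 0, -1]], [91, [0.76, -1, 0.17], [0, 0, -1]], [91, [0.76, -1, 0.17], [0, 0, -1]], [91, [0.76, -1, 0.17], [0, 0, -1]], [91, [0.76, -1, 0.17], [0, 0, -1]], [91, [0.76, -1, 0.17], [0, 0, -1]], [91, [0.76, -1, 0.17], [0, 0, -1]], [91, [0, 0, 0], [0, 0, -1]], [91, [0, 0, 0], [0, 0, -1]], [91, [0, 0, 0], [0, 0, -1]], [91, [0, 0, 0], [0, 0, -1]], [91, [0, 0, 0], [0, 0, -1]], [91, [0, 0, 0], [0, 0, -1]]])

```text
time_s: 1.77
ee_pos: [429.0, 201.2, 273.1]
ee_rot: [-180.0, 0.0, 83.3]
force: [0.8, 0.1, 0.2]
gripper_width: 90.8
gripper_force: 0.0
```

```bash
cat > w.py <<'E'
import sys,pickle
from h import *
n=sys.argv[1]
C=cam("wrist"); s=state(); im=grab_frame("wrist")
cv2.imwrite(f"pics/{n}.png",im); pickle.dump((C,s),open(n+".pkl","wb"))
cv2.imwrite(f"pics/{n}b.png",cv2.resize(im,(800,600),interpolation=cv2.INTER_CUBIC))
R=cv2.Rodrigues(C[2])[0]
print(s['time_s'],s['ee_pos'].round(1),s['ee_rot'].round(2),s['qvel'].round(1),s['force'].round(1),'cam',(-R.T@C[3]).round(1),R[2].round(2))
E
python3 w.py w1
```

```text
1.7667 [429.  201.2 273.1] [-1.7995e+02  3.0000e-02  8.3300e+01] [ 0.2  0.   0.1 -0.1 -0.  47.5] [0.8 0.1 0.2] cam [438.8 279.6 444.8] [-0.03 -0.28 -0.96]
```

View pics/w1b.png

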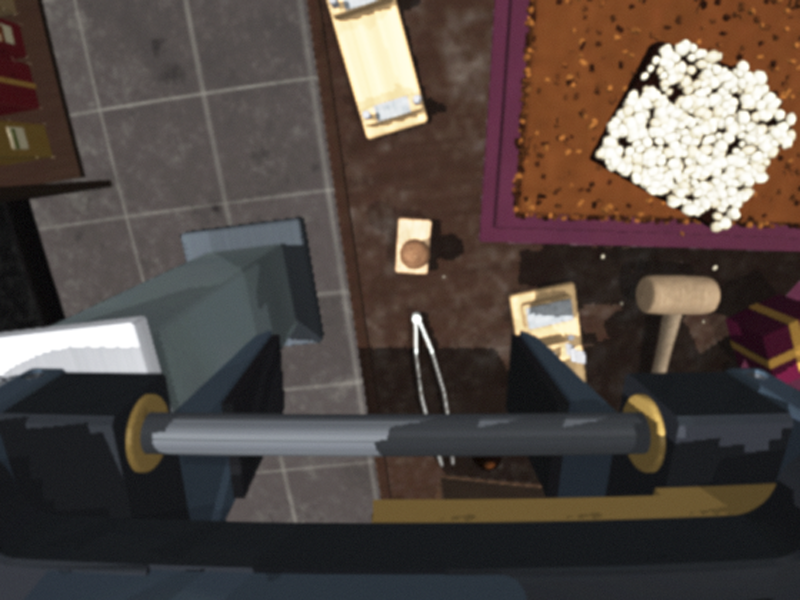

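The wrist view shows the stamp at (413,246), the tongs' joint at (416,318) and the mallet head at (677,295). The gripper hides the rows below about 370. I'll move over the mallet and its rest.

Call:
move_arm(motion=[[91, [1, -1, -0.36], [0, 0, 0]], [91, [1, -1, -0.36], [0, 0, 0]], [91, [1, -1, -0.36], [0, 0, 0]], [91, [1, -1, -0.36], [0, 0, 0]], [91, [1, -1, -0.36], [0, 0, 0]], [91, [1, -1, -0.36], [0, 0, 0]], [91, [1, -1, -0.36], [0, 0, 0]], [91, [1, -1, -0.36], [0, 0, 0]], [91, [0, 0, 0], [0, 0, 0]], [91, [0, 0, 0], [0, 0, 0]], [91, [0, 0, 0], [0, 0, 0]], [91, [0, 0, 0], [0, 0, 0]]])

```text
time_s: 2.82
ee_pos: [628.6, 2.2, 201.8]
ee_rot: [-180.0, -0.0, 83.6]
force: [-0.6, -0.7, -0.2]
gripper_width: 90.9
gripper_force: 0.0
```

```bash
python3 w.py w2
```

```text
2.8167 [628.6   2.2 201.8] [-1.800e+02 -2.000e-02  8.359e+01] [ 0.5 -0.8 -0.  -0.2 -0.2  0.2] [-0.6 -0.7 -0.2] cam [637.9  80.6 373.7] [-0.03 -0.28 -0.96]
```

View pics/w2b.png

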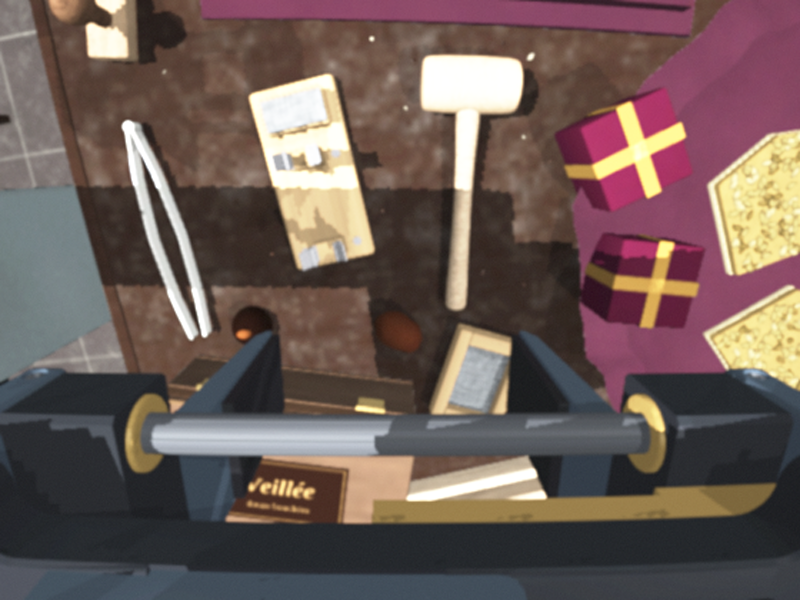

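The mallet (head (472,85), handle end (457,303)), its rest (bar corners (250,97), (331,75), (373,252), (303,270)) and the tongs ((128,126) to (200,335)) are all sharp. I'll zoom in on the mallet and its rest for accuracy.

```bash
python3 - <<'E'
import cv2
im=cv2.imread("pics/w2.png")
cv2.imwrite("pics/c3.png",cv2.resize(im[35:225,165:385],(770,665)[:2] if 0 else None,fx=3.15,fy=3.15,interpolation=cv2.INTER_CUBIC))
E
```

```text
(no output)
```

View pics/c3.png

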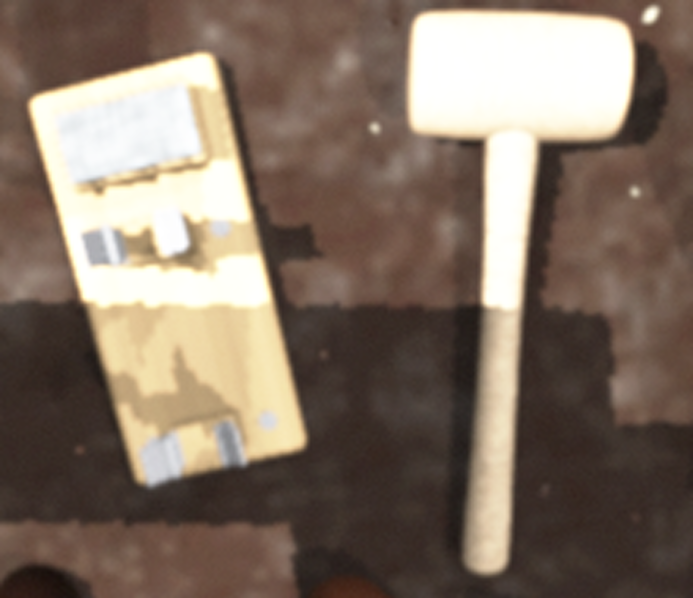

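```bash
cat > f.py <<'E'
import pickle,sys
from h import *
from scipy.optimize import least_squares
def M(p,m):
    c,s=np.cos(p[2]),np.sin(p[2]); m=np.array(m,float)
    return np.c_[p[0]+c*m[:,0]-s*m[:,1],p[1]+s*m[:,0]+c*m[:,1],m[:,2]]
def fit(C,m,uv,p0,extra=None):
    m=np.array(m,float);uv=np.array(uv,float)
    def f(p):
        mm=m.copy()
        if extra is not None: mm[extra,1]+=p[3]
        return (w2px(C,M(p,mm))-uv).ravel()
    r=least_squares(f,p0,loss='soft_l1'); return r.x,r.fun.reshape(-1,2)
E
cat > b.py <<'E'
from f import *
C,s=pickle.load(open("w2.pkl","rb"))
c3=lambda L:[[165+(u+.5)/3.15-.5,35+(v+.5)/3.15-.5] for u,v in L]
b=lambda L:[[(u+.5)*.7-.5,(v+.5)*.7-.5] for u,v in L]
# rest: corners
cl=c3([(30,97),(214,52),(307,443),(138,487)])
p,r=fit(C,[(-32,68,10),(32,68,10),(32,-68,10),(-32,-68,10)],cl,[575,80,.1]);print('bar',p[:2].round(1),np.degrees(p[2]).round(2),r.round(1).tolist())
# clip mids & bolster alone
q=c3([(137,239),(197,450),(132,137)])
for z in(48,53,58):
  a=px2w(C,q,[z,z,26]); d=a[0]-a[1]; print(z,a.round(1).tolist(),np.degrees(np.arctan2(-d[0],d[1])).round(2),np.hypot(*d[:2]).round(1))
# mallet: handle edges at z~centre
a=px2w(C,c3([(487,572-9),(522,75),(511,137),(501,306)]),[9,19,18.5,15.5]);print('mallet',a.round(1).tolist())
h=px2w(C,c3([(408,73),(635,80)]),[19,19]);print('headends',h.round(1).tolist())
t=px2w(C,b([(128,126),(191,336),(207,332)]),[8,8,8]);print('tongs',t.round(1).tolist())
bx=px2w(C,b([(200,358),(202,358)]),[60,90]);print(bx.round(1).tolist())
E
python3 b.py
```

```text
bar [575.7  81.2] 6.15 [[-0.4, 0.1], [0.1, -0.6], [0.4, 1.6], [-0.1, -0.3]]
48 [[572.8, 94.2, 48.0], [581.3, 27.1, 48.0], [572.0, 126.5, 26.0]] 7.22 67.6
53 [[573.8, 94.0, 53.0], [582.2, 27.9, 53.0], [572.0, 126.5, 26.0]] 7.22 66.6
58 [[574.8, 93.8, 58.0], [583.1, 28.7, 58.0], [572.0, 126.5, 26.0]] 7.22 65.6
mallet [[675.6, -33.7, 9.0], [698.7, 132.0, 19.0], [693.8, 113.5, 18.5], [686.8, 59.6, 15.5]]
headends [[662.2, 136.5, 19.0], [735.1, 126.9, 19.0]]
tongs [[439.4, 135.6, 8.0], [449.8, -36.3, 8.0], [464.5, -34.3, 8.0]]
[[479.2, -37.4, 60.0], [495.7, -26.3, 90.0]]
```

Call:
move_arm(motion=[[50, [0.396, 0.41, -0.7], [0, 0, -0.2]], [50, [0.396, 0.41, -0.7], [0, 0, 0]], [50, [0.396, 0.41, -0.7], [0, 0, 0]], [50, [0.396, 0.41, -0.7], [0, 0, 0]], [50, [0.396, 0.41, -0.7], [0, 0, 0]], [50, [0.396, 0.41, -0.7], [0, 0, 0]], [50, [0, 0, 0], [0, 0, 0]], [50, [0, 0, 0], [0, 0, 0]], [50, [0, 0, -0.7], [0, 0, 0]], [50, [0, 0, -0.7], [0, 0, 0]], [50, [0, 0, -0.7], [0, 0, 0]], [50, [0, 0, -0.7], [0, 0, 0]], [50, [0, 0, -0.5], [0, 0, 0]], [50, [0, 0, -0.3], [0, 0, 0]], [50, [0, 0, 0], [0, 0, 0]], [50, [0, 0, 0], [0, 0, 0]]])

```text
time_s: 4.2
ee_pos: [688.9, 62.8, 7.4]
ee_rot: [179.9, -0.0, 82.7]
force: [-1.0, -0.1, 0.4]
gripper_width: 49.7
gripper_force: 0.0
```

```bash
python3 w.py w3
```

```text
4.2 [688.9  62.8   7.4] [ 1.7993e+02 -1.0000e-02  8.2720e+01] [-0.  -0.5 -0.9  0.   0.1  0. ] [-1.  -0.1  0.4] cam [699.3 141.1 179.2] [-0.03 -0.28 -0.96]
```

View pics/w3b.png

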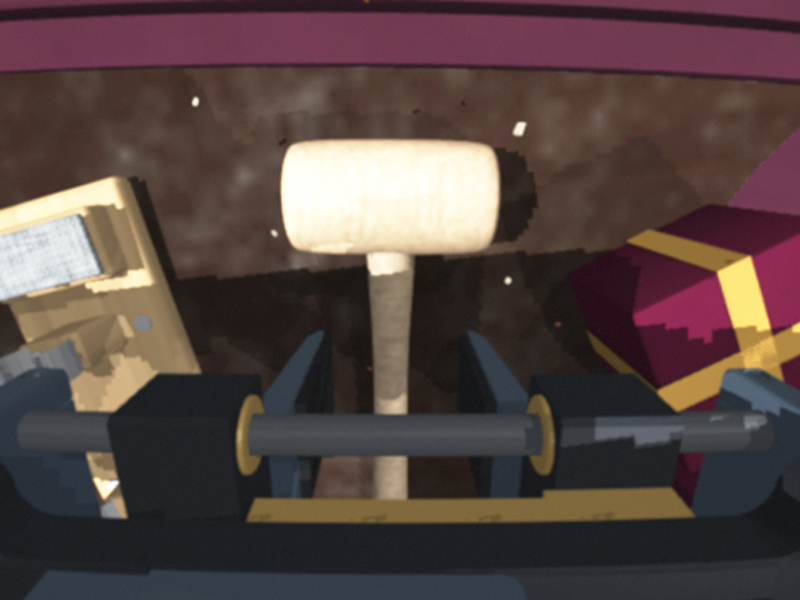

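The fingers straddle the handle centrally, with the head at (391,195) squared to the tool. Closing.

Call:
move_arm(motion=[[0, [0, 0, 0], [0, 0, 0]], [0, [0, 0, 0], [0, 0, 0]], [0, [0, 0, 0], [0, 0, 0]], [0, [0, 0, 0], [0, 0, 0]], [0, [0, 0, 0], [0, 0, 0]], [0, [0, 0, 0], [0, 0, 0]], [0, [0, 0, 0], [0, 0, 0]], [0, [0, 0, 0], [0, 0, 0]]], grip_force=60)

```text
time_s: 4.92
ee_pos: [688.6, 62.9, 6.6]
ee_rot: [-180.0, 0.0, 82.7]
force: [-0.9, -0.4, 1.0]
gripper_width: 16.0
gripper_force: 60.0
```

```bash
python3 w.py w4; python3 - <<'E'
from f import *
C,s=pickle.load(open("w3.pkl","rb"))
b=lambda L:[[(u+.5)*.7-.5,(v+.5)*.7-.5] for u,v in L]
print(px2w(C,b([(282,197),(500,193),(391,141),(391,252),(390,253),(390,395)]),[19,19,19,19,18,16]).round(1).tolist())
# bolster top corners right edge, rest TR corner
print(px2w(C,b([(80,215),(103,270),(126,180),(142,323)]),[26,26,10,10]).round(1).tolist())
E
```

```text
4.9167 [688.6  62.9   6.6] [-180.      0.     82.72] [ 0.   0.1  0.1  0.   0.1 -0. ] [-0.9 -0.4  1. ] cam [699.1 141.2 178.4] [-0.04 -0.28 -0.96]
[[660.0, 136.4, 19.0], [733.7, 128.3, 19.0], [699.1, 149.5, 19.0], [694.4, 112.8, 19.0], [693.9, 112.3, 18.0], [686.6, 56.3, 16.0]]
[[592.5, 140.3, 26.0], [594.9, 120.9, 26.0], [602.4, 149.9, 10.0], [593.4, 96.0, 10.0]]
```

Call:
move_arm(motion=[[0, [0, 0, 0.4], [0, 0, 0]], [0, [0, 0, 0.8], [0, 0, 0]], [0, [0, 0, 0.9], [0, 0, 0]], [0, [0, 0, 0.9], [0, 0, 0]], [0, [0, 0, 0.6], [0, 0, 0]], [0, [-0.5, -0.02, 0], [0, 0, 0.5]], [0, [-0.74, -0.02, 0], [0, 0, 0.5]], [0, [-0.8, -0.02, 0], [0, 0, 0.5]], [0, [-0.8, -0.02, 0], [0, 0, 0.5]], [0, [-0.8, -0.02, 0], [0, 0, 0.5]], [0, [-0.5, -0.02, 0], [0, 0, 0.5]], [0, [-0.3, 0, 0], [0, 0, 0.4]], [0, [0, 0, 0], [0, 0, 0]], [0, [0, 0, 0], [0, 0, 0]], [0, [0, 0, 0], [0, 0, 0]]])

```text
time_s: 6.22
ee_pos: [578.6, 59.9, 96.9]
ee_rot: [179.9, 0.0, 96.3]
force: [1.1, -0.6, -0.8]
gripper_width: 15.7
gripper_force: 60.0
```

```bash
python3 w.py w5
```

```text
6.2167 [578.6  59.9  96.9] [179.9    0.    96.27] [-0.1  0.5 -0.3  0.1  0.1 -0.1] [ 1.1 -0.6 -0.8] cam [570.1 138.4 268.7] [ 0.03 -0.28 -0.96]
```

View pics/w5b.png

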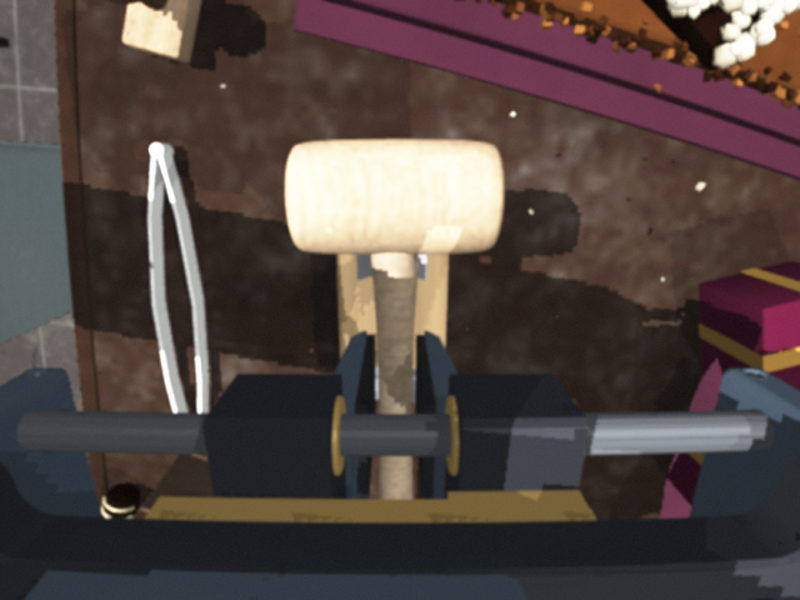

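The handle is held square above the rest. The bar edges at row 265 are (338) and (448), with clip glints either side of the handle at (365,265) and (423,265).

```bash
python3 - <<'E'
from f import *
C,s=pickle.load(open("w5.pkl","rb"))
b=lambda L:[[(u+.5)*.7-.5,(v+.5)*.7-.5] for u,v in L]
a=px2w(C,b([(338,262),(448,262),(346,330),(442,330)]),[10]*4);print(a.round(1).tolist(),((a[0]+a[1])/2).round(1),((a[2]+a[3])/2).round(1))
h=px2w(C,b([(372,270),(418,270),(374,330),(417,330)]),[108,108,106,106]);print(((h[0]+h[1])/2).round(1),((h[2]+h[3])/2).round(1))
print(px2w(C,b([(285,195),(504,195),(395,140),(395,250)]),[109]*4).round(1).tolist())
E
```

```text
[[543.9, 83.1, 10.0], [606.1, 89.9, 10.0], [551.7, 42.7, 10.0], [608.3, 48.9, 10.0]] [575.   86.5  10. ] [580.   45.8  10. ]
[574.2 103.3 108. ] [576.9  80.2 106. ]
[[534.2, 125.3, 109.0], [608.0, 133.4, 109.0], [569.4, 147.0, 109.0], [573.3, 110.6, 109.0]]
```

Call:
move_arm(motion=[[0, [-0.04, 0, -0.3], [0, 0, 0]], [0, [0, 0, -0.5], [0, 0, 0]], [0, [0, 0, -0.4], [0, 0, 0]], [0, [0, 0, -0.2], [0, 0, 0]], [0, [0, 0, -0.1], [0, 0, 0]], [0, [0, 0, -0.1], [0, 0, 0]], [0, [0, 0, -0.1], [0, 0, 0]], [0, [0, 0, -0.1], [0, 0, 0]], [0, [0, 0, -0.1], [0, 0, 0]], [0, [0, 0, 0], [0, 0, 0]]])

```text
time_s: 7.1
ee_pos: [576.4, 59.9, 48.7]
ee_rot: [-180.0, -0.0, 96.3]
force: [-0.5, -0.5, -0.6]
gripper_width: 16.0
gripper_force: 60.0
```

```bash
python3 -c "
from h import *
s=state();print(s['ee_pos'],s['force'],s['torque'],s['ee_rot'])"
```

```text
[576.43798248  59.85275301  48.71732274] [-0.48391911 -0.490959   -0.6105525 ] [-0.1092048   0.00299164  0.01218947] [-1.79982829e+02 -1.67801384e-04  9.63130156e+01]
```

Call:
move_arm(motion=[[0, [0, 0, -0.1], [0, 0, 0]], [0, [0, 0, -0.1], [0, 0, 0]], [0, [0, 0, -0.08], [0, 0, 0]], [0, [0, 0, -0.08], [0, 0, 0]], [0, [0, 0, -0.04], [0, 0, 0]], [0, [0, 0, 0], [0, 0, 0]]])

```text
time_s: 7.6
ee_pos: [577.2, 59.9, 39.6]
ee_rot: [179.9, 0.0, 96.3]
force: [-0.3, -0.5, 3.7]
gripper_width: 15.9
gripper_force: 60.0
```

Call:
move_arm(motion=[[0, [0, 0, -0.08], [0, 0, 0]], [0, [0, 0, -0.08], [0, 0, 0]], [0, [0, 0, -0.06], [0, 0, 0]], [0, [0, 0, 0], [0, 0, 0]]])

```text
time_s: 7.93
ee_pos: [576.8, 59.9, 33.2]
ee_rot: [180.0, -0.0, 96.3]
force: [1.5, 0.8, 0.3]
gripper_width: 16.2
gripper_force: 60.0
```

Call:
move_arm(motion=[[0, [0, 0, -0.04], [0, 0, 0]], [0, [0, 0, -0.04], [0, 0, 0]], [0, [0, 0, 0], [0, 0, 0]]])

```text
time_s: 8.18
ee_pos: [576.9, 59.9, 32.9]
ee_rot: [179.9, -0.0, 96.3]
force: [-2.2, 0.2, 12.2]
gripper_width: 15.7
gripper_force: 60.0
```

```bash
python3 -c "
from h import *
s=state();print(s['ee_pos'],s['force'],s['torque'],s['ee_rot'])"
```

```text
[576.86248318  59.91416198  32.94872311] [-2.16472363  0.18073137 12.15873785] [-0.1708005   0.52479966 -0.03547511] [ 1.79949792e+02 -1.71982744e-04  9.63109836e+01]
```

Call:
move_arm(motion=[[0, [0, 0, -0.04], [0, 0, 0]], [0, [0, 0, 0], [0, 0, 0]]])

```text
time_s: 8.35
ee_pos: [576.9, 60.0, 32.9]
ee_rot: [179.9, -0.0, 96.3]
force: [-4.4, -0.1, 17.4]
gripper_width: 16.4
gripper_force: 60.0
```

Call:
move_arm(motion=[[0, [0, 0, 0.08], [0, 0, 0]], [0, [0, 0, 0.04], [0, 0, 0]], [0, [0, 0, 0], [0, 0, 0]]])

```text
time_s: 8.6
ee_pos: [576.8, 59.9, 33.2]
ee_rot: [180.0, -0.0, 96.3]
force: [1.4, 0.3, 1.1]
gripper_width: 15.8
gripper_force: 60.0
```

```bash
python3 w.py w6;python3 - <<'E'
import cv2
from workcell import *
im=cv2.imread("pics/w6.png"); a=cv2.resize(im[130:260,200:360],None,fx=2.5,fy=2.5,interpolation=cv2.INTER_CUBIC)
s=grab_frame("side"); cv2.imwrite("pics/side6.png",s)
b=cv2.resize(s[190:320,200:360],None,fx=2.5,fy=2.5,interpolation=cv2.INTER_CUBIC)
cv2.imwrite("pics/c6.png",cv2.hconcat([a,b]))
E
```

```text
8.6 [576.8  59.9  33.2] [179.97  -0.    96.31] [-0.   0.1 -0.1  0.   0.3 -0.1] [1.4 0.3 1.1] cam [568.5 138.4 205. ] [ 0.03 -0.28 -0.96]
```

View pics/c6.png

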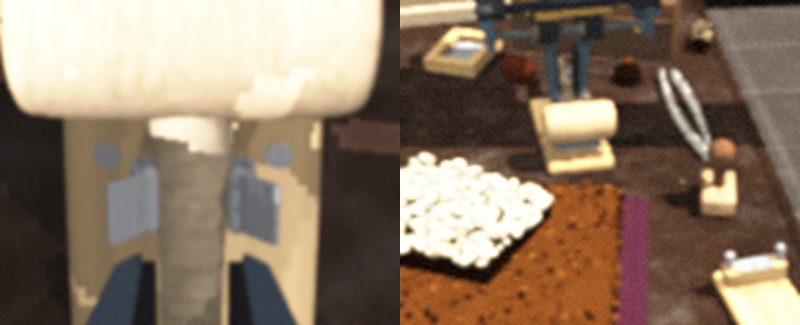

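The front clip's two lips sit symmetrically on either side of the handle. I'll do a light tug test before letting go.

Call:
move_arm(motion=[[0, [0, 0, 0.04], [0, 0, 0]], [0, [0, 0, 0.04], [0, 0, 0]], [0, [0, 0, 0], [0, 0, 0]]])

```text
time_s: 8.95
ee_pos: [576.4, 59.9, 34.6]
ee_rot: [-180.0, -0.0, 96.3]
force: [2.6, 0.1, -7.4]
gripper_width: 15.4
gripper_force: 60.0
```

Held down, so the clips are shut. I'll press it home again, relax and release.

Call:
move_arm(motion=[[0, [0, 0, -0.08], [0, 0, 0]], [0, [0, 0, -0.08], [0, 0, 0]], [0, [0, 0, -0.02], [0, 0, 0]], [0, [0, 0, 0], [0, 0, 0]]])

```text
time_s: 9.28
ee_pos: [576.9, 59.9, 33.0]
ee_rot: [179.9, 0.0, 96.3]
force: [-1.3, 0.4, 9.8]
gripper_width: 16.1
gripper_force: 60.0
```

Call:
move_arm(motion=[[0, [0, 0, 0.06], [0, 0, 0]], [0, [0, 0, 0.0], [0, 0, 0]], [45, [0, 0, 0], [0, 0, 0]], [45, [0, 0, 0], [0, 0, 0]], [45, [0, 0, 0], [0, 0, 0]], [45, [0, 0, 0], [0, 0, 0]], [45, [0, 0, 0.3], [0, 0, 0]], [45, [0, 0, 0.7], [0, 0, 0]], [45, [0, 0, 0.9], [0, 0, 0]], [45, [0, 0, 1], [0, 0, 0]], [45, [0, 0, 1], [0, 0, 0]], [45, [0, 0, 1], [0, 0, 0]], [45, [-1, 0.1, 1], [0, 0, -0.8]], [45, [-1, 0.1, 0.7], [0, 0, -0.8]], [45, [-1, 0, 0], [0, 0, -0.8]], [45, [-0.8, 0, 0], [0, 0, -0.5]], [45, [0, 0, 0], [0, 0, 0]], [45, [0, 0, 0], [0, 0, 0]], [45, [0, 0, 0], [0, 0, 0]]])

```text
time_s: 10.87
ee_pos: [482.5, 64.9, 197.9]
ee_rot: [179.9, -0.0, 84.7]
force: [1.0, 0.3, 0.9]
gripper_width: 44.8
gripper_force: 0.0
```

```bash
python3 w.py w7
```

```text
10.8667 [482.5  64.9 197.9] [ 1.7991e+02 -1.0000e-02  8.4740e+01] [-0.2  1.  -0.6  0.  -0.   0.2] [1.  0.3 0.9] cam [490.  143.5 369.7] [-0.02 -0.28 -0.96]
```

View pics/w7b.png

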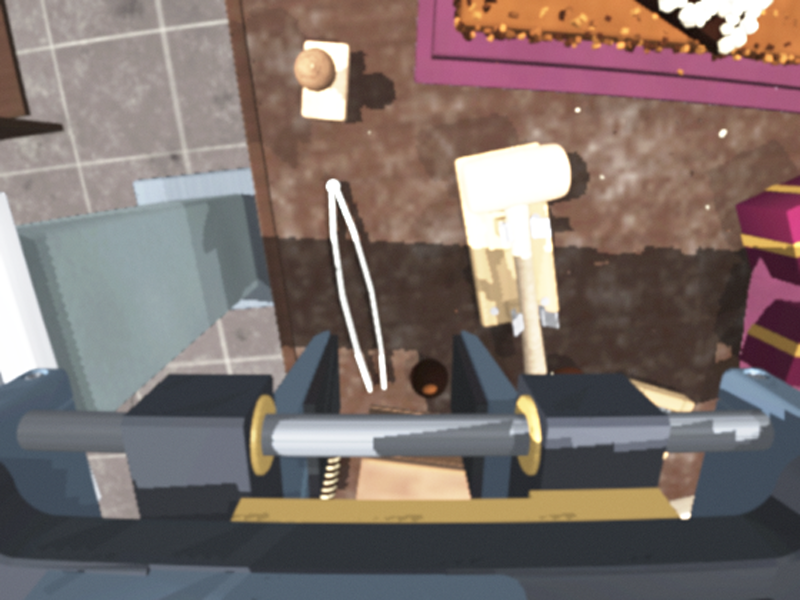

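The mallet lies in its rest, with the head (517,178) on the bolster and both clips on the handle. The tongs run from (333,186) to (377,388), and the stamp's foot corners are (306,40), (350,42), (346,122) and (303,118).

```bash
python3 - <<'E'
from f import *
C,s=pickle.load(open("w7.pkl","rb"))
b=lambda L:[[(u+.5)*.7-.5,(v+.5)*.7-.5] for u,v in L]
print(px2w(C,b([(333,181),(371,391),(383,389),(335,265),(366,265),(342,300),(377,300)]),[8]*7).round(1).tolist())
p,r=fit(C,[(-15,25,19),(15,25,19),(15,-25,19),(-15,-25,19)],b([(306,40),(350,42),(346,122),(303,119)]),[445,205,-.1]);print(p[:2],np.degrees(p[2]),r.round(1).tolist())
print(px2w(C,b([(315,69)]),[55]))
C,s=pickle.load(open("w1.pkl","rb"))
p,r=fit(C,[(-15,25,19),(15,25,19),(15,-25,19),(-15,-25,19)],b([(399,217),(432,219),(429,275),(395,273)]),[445,205,-.1]);print(p[:2],np.degrees(p[2]),r.round(1).tolist())
E
```

```text
[[442.5, 137.7, 8.0], [452.7, -39.9, 8.0], [463.2, -39.0, 8.0], [435.9, 73.0, 8.0], [460.5, 70.7, 8.0], [437.9, 43.7, 8.0], [466.3, 41.0, 8.0]]
[447.66541725 206.4715031 ] -9.68441601282514 [[0.1, 0.9], [-0.3, 1.7], [-0.3, -1.4], [0.5, -1.4]]
[[445.89946535 207.84121402  55.        ]]
[447.23162171 206.92762824] -9.696969165859855 [[0.0, 0.9], [-0.1, 0.8], [-0.7, -1.1], [0.8, -0.8]]
```

Call:
move_arm(motion=[[58, [-0.4, -0.2, -0.8], [0, 0, 0.6]], [58, [-0.4, -0.2, -0.9], [0, 0, 0.6]], [58, [-0.25, -0.12, -1], [0, 0, 0.6]], [58, [-0.22, -0.12, -1], [0, 0, 0.5]], [58, [0, 0, -1], [0, 0, 0.3]], [58, [0, 0, -0.9], [0, 0, 0]], [58, [0, 0, -0.8], [0, 0, 0]], [58, [0, 0, -0.6], [0, 0, 0]], [58, [0, 0, -0.4], [0, 0, 0]], [58, [0, 0, -0.2], [0, 0, 0]], [58, [0, 0, 0], [0, 0, 0]], [58, [0, 0, 0], [0, 0, 0]]])

```text
time_s: 11.92
ee_pos: [450.6, 48.8, 7.4]
ee_rot: [180.0, 0.0, 95.1]
force: [0.0, 0.5, -0.4]
gripper_width: 57.7
gripper_force: 0.0
```

Call:
move_arm(motion=[[58, [0, 0, -0.16], [0, 0, 0]], [0, [0, 0, 0], [0, 0, 0]], [0, [0, 0, 0], [0, 0, 0]], [0, [0, 0, 0], [0, 0, 0]], [0, [0, 0, 0], [0, 0, 0]], [0, [0, 0, 0], [0, 0, 0]], [0, [0, 0, 0], [0, 0, 0]], [0, [0, 0, 0], [0, 0, 0]]], grip_force=20)

```text
time_s: 12.58
ee_pos: [450.0, 48.9, 3.7]
ee_rot: [180.0, -0.0, 95.1]
force: [-0.3, 1.3, 1.8]
gripper_width: 24.6
gripper_force: 20.0
```

Call:
move_arm(motion=[[0, [0, 0, 0.3], [0, 0, 0]], [0, [0, 0, 0.8], [0, 0, 0]], [0, [0, 0, 1], [0, 0, 0]], [0, [0, 0, 1], [0, 0, 0]], [0, [0, 0.2, 1], [0, 0, 0]], [0, [-0.1, 0.6, 1], [0, 0, 0.2]], [0, [-0.1, 1, 0.7], [0, 0, 0.2]], [0, [-0.1, 1, 0], [0, 0, 0.2]], [0, [-0.1, 1, 0], [0, 0, 0.2]], [0, [-0.1, 1, 0], [0, 0, 0.2]], [0, [-0.1, 1, 0], [0, 0, 0]], [0, [-0.1, 1, 0], [0, 0, 0]], [0, [0, 1, 0], [0, 0, 0]], [0, [0, 0.7, 0], [0, 0, 0]], [0, [0, 0.3, 0], [0, 0, 0]], [0, [0, 0, 0], [0, 0, 0]], [0, [0, 0, 0], [0, 0, 0]], [0, [0, 0, 0], [0, 0, 0]]])

```text
time_s: 14.08
ee_pos: [432.1, 267.7, 148.4]
ee_rot: [-180.0, 0.0, 99.1]
force: [-0.2, -0.8, -0.3]
gripper_width: 24.6
gripper_force: 20.0
```

```bash
python3 w.py w8
```

```text
14.0833 [432.1 267.7 148.4] [-1.7997e+02  4.0000e-02  9.9080e+01] [-0.5 -0.1  0.   0.1 -0.1  0.1] [-0.2 -0.8 -0.3] cam [420.2 345.9 320.2] [ 0.04 -0.28 -0.96]
```

View pics/w8b.png

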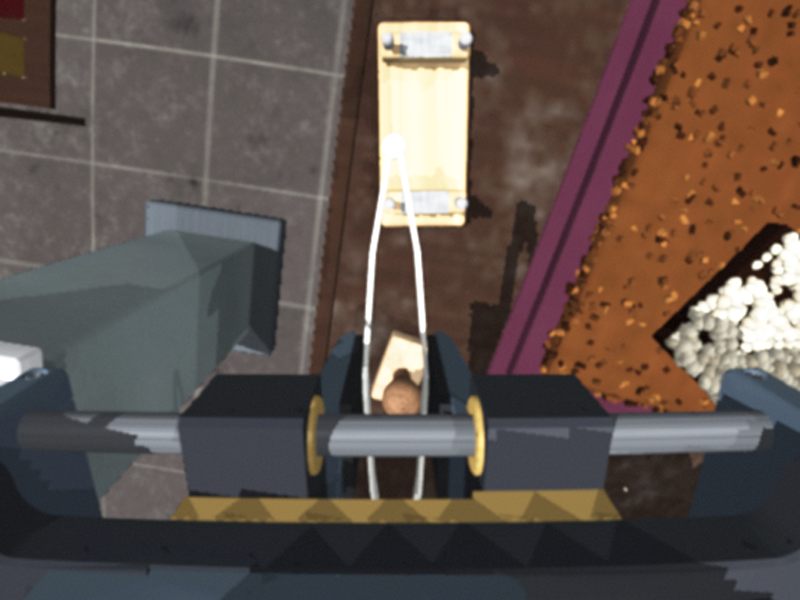

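The rest's corners are (379,23), (470,22), (466,225) and (385,225), with pins at (388,40), (466,39), (390,204) and (460,202). The held tongs' joint is at (396,143).

```bash
python3 - <<'E'
from f import *
C,s=pickle.load(open("w8.pkl","rb"))
b=lambda L:[[(u+.5)*.7-.5,(v+.5)*.7-.5] for u,v in L]
p,r=fit(C,[(-28,62,10),(28,62,10),(28,-62,10),(-28,-62,10)],b([(379,23),(470,22),(466,225),(385,225)]),[433,373,.15]);print(p[:2],np.degrees(p[2]),r.round(1).tolist())
for z in (27,35,43):
  w=20
  p,r=fit(C,[(-w,45,z),(w,45,z),(w,-45,z),(-w,-45,z)],b([(388,40),(466,39),(460,202),(390,204)]),[433,373,.15]);print(z,p[:2],np.degrees(p[2]),r.round(1).tolist())
a=px2w(C,b([(396,140),(373,240),(413,240),(369,320),(423,320)]),[151]*5);print(a.round(1).tolist(),(a[1]+a[2])/2,(a[3]+a[4])/2)
print(s['ee_pos'])
E
```

```text
[434.94181176 372.10431946] 10.119861574914237 [[-0.4, -0.4], [0.6, -0.7], [0.8, 0.4], [-1.2, 1.4]]
27 [434.00955742 373.8191633 ] 9.584397444910966 [[2.5, 1.1], [-3.6, 1.5], [-1.8, -2.1], [2.1, -3.1]]
35 [433.65995475 372.5247714 ] 9.889610454223057 [[1.4, 0.3], [-3.2, 0.4], [-1.0, -0.1], [1.7, -1.0]]
43 [433.45891107 371.49349874] 9.497582416516247 [[1.2, -1.2], [-2.0, -0.7], [-0.6, 1.9], [0.9, 0.8]]
[[418.9, 354.8, 151.0], [416.1, 318.9, 151.0], [430.6, 321.2, 151.0], [419.1, 288.0, 151.0], [439.6, 291.3, 151.0]] [423.36891714 320.03308469 151.        ] [429.35481362 289.6538513  151.        ]
[432.11023912 267.73026727 148.44206667]
```

Call:
move_arm(motion=[[0, [0.02, 0.5, 0], [0, 0, 0.2]], [0, [0.02, 0.9, 0], [0, 0, 0]], [0, [0.02, 1, 0], [0, 0, 0]], [0, [0.02, 0.9, 0], [0, 0, 0]], [0, [0.01, 0.6, 0], [0, 0, 0]], [0, [0, 0.28, -0.4], [0, 0, 0]], [0, [0, 0, -0.8], [0, 0, 0]], [0, [0, 0, -1], [0, 0, 0]], [0, [0, 0, -0.9], [0, 0, 0]], [0, [0, 0, -0.6], [0, 0, 0]], [0, [0, 0, -0.3], [0, 0, 0]], [0, [0, 0, 0], [0, 0, 0]], [0, [0, 0, 0], [0, 0, 0]]])

```text
time_s: 15.22
ee_pos: [434.7, 373.1, 48.4]
ee_rot: [-180.0, 0.0, 99.9]
force: [-0.2, -0.3, -0.4]
gripper_width: 24.5
gripper_force: 20.0
```

Call:
move_arm(motion=[[0, [-0.01, -0.03, -0.2], [0, 0, 0]], [0, [0, 0, -0.2], [0, 0, 0]], [0, [0, 0, -0.15], [0, 0, 0]], [0, [0, 0, -0.1], [0, 0, 0]], [0, [0, 0, -0.05], [0, 0, 0]], [0, [0, 0, 0], [0, 0, 0]]])

```text
time_s: 15.72
ee_pos: [434.2, 372.5, 30.7]
ee_rot: [-180.0, 0.0, 99.9]
force: [-0.5, -0.0, -0.7]
gripper_width: 24.9
gripper_force: 20.0
```

Call:
move_arm(motion=[[0, [0, 0, -0.03], [0, 0, 0]], [0, [0, 0, 0], [0, 0, 0]]])

```text
time_s: 15.88
ee_pos: [434.4, 372.7, 30.3]
ee_rot: [180.0, -0.0, 99.9]
force: [0.7, 0.3, -0.8]
gripper_width: 24.3
gripper_force: 20.0
```

Call:
move_arm(motion=[[45, [0, 0, 0], [0, 0, 0]], [45, [0, 0, 0], [0, 0, 0]], [45, [0, 0, 0], [0, 0, 0]], [45, [0, 0, 0.3], [0, 0, 0]], [45, [0, 0, 0.7], [0, 0, 0]], [45, [0, 0, 1], [0, 0, 0]], [45, [0, 0, 1], [0, 0, 0]], [55, [0, -0.5, 1], [0, 0, -0.7]], [55, [0.1, -1, 0.5], [0, 0, -0.7]], [55, [0.1, -1, 0], [0, 0, -0.7]], [55, [0.1, -1, 0], [0, 0, -0.7]], [55, [0.1, -1, 0], [0, 0, -0.7]], [55, [0.1, -1, 0], [0, 0, -0.7]], [55, [0, -0.7, 0], [0, 0, -0.7]], [55, [0, -0.42, 0], [0, 0, 0]], [55, [0, 0, 0], [0, 0, 0]], [55, [0, 0, 0], [0, 0, 0]]])

```text
time_s: 17.3
ee_pos: [447.1, 207.3, 143.2]
ee_rot: [180.0, -0.1, 80.3]
force: [0.2, -0.3, 0.2]
gripper_width: 55.0
gripper_force: 0.0
```

```bash
python3 w.py w9; python3 - <<'E'
from f import *
C,s=pickle.load(open("w9.pkl","rb"))
# predicted pixel of knob & of tcp for check, montage of views
im=cv2.imread("pics/w9.png")
for P,c in(([447,207,55],(0,255,0)),([447,207,0],(255,0,0))):
    u=w2px(C,[P])[0]; cv2.circle(im,tuple(int(x) for x in u.round()),2,c,-1); print(u)
o=np.array([-28,28,28,-28]);
cv2.imwrite("pics/w9b.png",cv2.resize(im,(800,600),interpolation=cv2.INTER_CUBIC))
E
```

```text
17.3 [447.1 207.3 143.2] [ 1.7996e+02 -6.0000e-02  8.0310e+01] [ 1.3  0.7 -0.6  0.1 -0.2  0.3] [ 0.2 -0.3  0.2] cam [460.8 285.  315.1] [-0.05 -0.27 -0.96]
[275.73602945 215.03075229]
[275.82487409 199.03257694]
```

View pics/w9b.png

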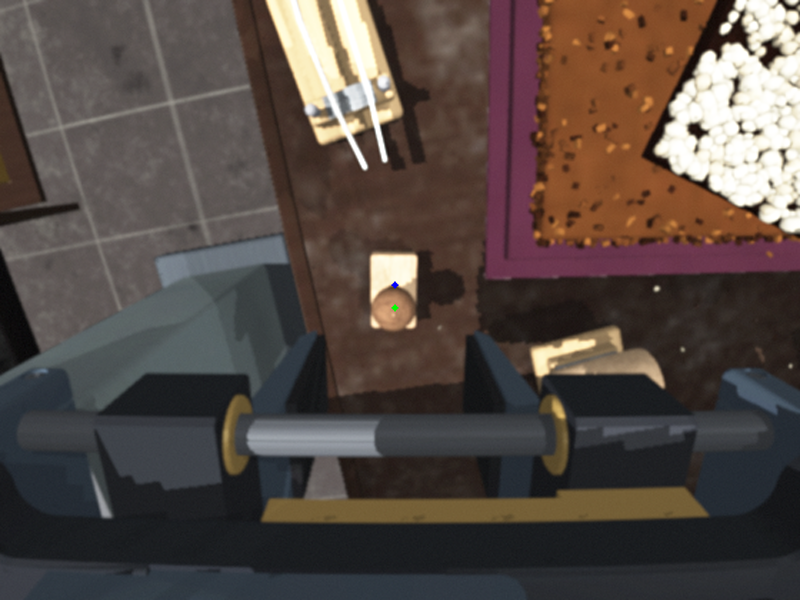

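The tongs lie between the pins on their crossbars, and the stamp knob at (393,309) matches its predicted spot. Descending to grip.

Call:
move_arm(motion=[[55, [0, 0, -0.5], [0, 0, 0]], [55, [0, 0, -1], [0, 0, 0]], [55, [0, 0, -1], [0, 0, 0]], [55, [0, 0, -0.9], [0, 0, 0]], [55, [0, 0, -0.6], [0, 0, 0]], [55, [0, 0, -0.28], [0, 0, 0]], [55, [0, 0, 0], [0, 0, 0]], [0, [0, 0, 0], [0, 0, 0]], [0, [0, 0, 0], [0, 0, 0]], [0, [0, 0, 0], [0, 0, 0]], [0, [0, 0, 0], [0, 0, 0]], [0, [0, 0, 0], [0, 0, 0]], [0, [0, 0, 0], [0, 0, 0]], [0, [0, 0, 0], [0, 0, 0]]], grip_force=20)

```text
time_s: 18.52
ee_pos: [447.2, 207.3, 36.4]
ee_rot: [179.9, -0.0, 80.3]
force: [-0.1, 0.2, 4.3]
gripper_width: 24.0
gripper_force: 20.0
```

Call:
move_arm(motion=[[0, [0, 0, 0.3], [0, 0, 0]], [0, [0, 0, 0.8], [0, 0, 0]], [0, [0, 0, 1], [0, 0, 0]], [0, [0, 0, 1], [0, 0, 0]], [0, [0, -0.2, 1], [0, 0, 0]], [0, [0.2, -0.5, 0.9], [0, 0, 0]], [0, [0.5, -0.8, 0.5], [0, 0, -0.5]], [0, [0.7, -1, 0], [0, 0, -0.5]], [0, [0.7, -1, 0], [0, 0, -0.5]], [0, [0.7, -1, 0], [0, 0, -0.5]], [0, [0.7, -1, 0], [0, 0, -0.5]], [0, [0.7, -1, 0], [0, 0, -0.5]], [0, [0.7, -1, 0], [0, 0, -0.5]], [0, [0.7, -1, 0], [0, 0, 0]], [0, [0.7, -1, 0], [0, 0, 0]], [0, [0.7, -1, 0], [0, 0, 0]], [0, [0.7, -1, 0], [0, 0, 0]], [0, [0.7, -1, 0], [0, 0, 0]], [0, [0.7, -1, 0], [0, 0, 0]]])

```text
time_s: 20.1
ee_pos: [674.6, -131.8, 173.2]
ee_rot: [-180.0, 0.0, 66.3]
force: [0.6, 0.9, -1.1]
gripper_width: 24.5
gripper_force: 20.0
```

Call:
move_arm(motion=[[0, [0.5, -0.9, 0], [0, 0, 0]], [0, [0.2, -0.7, 0], [0, 0, 0]], [0, [0, -0.4, 0], [0, 0, 0]], [0, [0, 0, 0], [0, 0, 0]], [0, [0, 0, 0], [0, 0, 0]], [0, [0, 0, 0], [0, 0, 0]]])

```text
time_s: 20.6
ee_pos: [691.3, -179.2, 173.4]
ee_rot: [-180.0, -0.0, 66.3]
force: [-0.4, -0.2, -0.4]
gripper_width: 24.3
gripper_force: 20.0
```

```bash
python3 w.py w10; cat > sr.py <<'E'
from f import *
C,s=pickle.load(open("w10.pkl","rb"))
im=cv2.imread("pics/w10.png")
u=w2px(C,[[688,-102.5,17]])[0];print('pred',u)
hsv=cv2.cvtColor(im,cv2.COLOR_BGR2HSV)
x,y=u.astype(int);print(hsv[y-40:y+41:8,x].tolist());print(hsv[y,x-40:x+41:8].tolist())
E
python3 sr.py
```

```text
20.6 [ 691.3 -179.2  173.4] [-1.7996e+02 -3.0000e-02  6.6350e+01] [ 0.6 -0.2 -0.1 -0.1 -0.1 -0.1] [-0.4 -0.2 -0.4] cam [ 723.6 -107.   345.3] [-0.11 -0.26 -0.96]
pred [241.81272113 127.61360336]
[[18, 101, 164], [16, 74, 104], [96, 13, 98], [100, 13, 117], [103, 15, 121], [105, 18, 113], [99, 15, 116], [105, 14, 112], [103, 16, 115], [18, 101, 152], [18, 99, 163]]
[[11, 80, 70], [9, 78, 52], [18, 99, 165], [98, 9, 109], [103, 15, 118], [105, 18, 113], [100, 12, 123], [99, 17, 106], [18, 101, 152], [18, 103, 151], [6, 77, 33]]
```

```bash
cat >> sr.py <<'E'
def comp(m):
    m=cv2.morphologyEx(m,cv2.MORPH_OPEN,np.ones((3,3),np.uint8)) if 0 else m
    n,l,st,_=cv2.connectedComponentsWithStats(m,connectivity=4); return (l==l[y,x]).astype(np.uint8),st[l[y,x]]
g=cv2.inRange(hsv,(85,0,70),(125,45,170)); w=cv2.inRange(hsv,(12,60,100),(24,140,255))
for nm,m,(a,b_),z in(('felt',g,(20,30),6),('block',cv2.morphologyEx(g|w,cv2.MORPH_CLOSE,np.ones((5,5))),(31,42),17)):
    k,st=comp(m); print(nm,st)
    c=max(cv2.findContours(k,cv2.RETR_EXTERNAL,cv2.CHAIN_APPROX_NONE)[0],key=cv2.contourArea)
    W=px2w(C,c[:,0].astype(float),z)[:,:2].astype(np.float32)
    print(cv2.minAreaRect(W), cv2.approxPolyDP(W[:,None],5,True)[:,0].round(1).tolist())
im[k>0]=im[k>0]//2+(0,100,0)
cv2.imwrite('pics/seg.png',im)
E
python3 sr.py | tail -4
```

```text
felt [ 224   97   39   59 2123]
((688.633056640625, -101.86976623535156), (58.17768478393555, 37.694984436035156), 67.4231948852539) [[683.2000122070312, -68.0999984741211], [660.7999877929688, -121.30000305175781], [694.5999755859375, -135.0], [713.2999877929688, -81.5]]
block [ 210   82   65   88 5400]
((689.0986938476562, -102.12974548339844), (83.69224548339844, 61.81779861450195), 66.50179290771484) [[678.7000122070312, -52.70000076293945], [645.9000244140625, -127.69999694824219], [700.0, -151.5], [732.9000244140625, -76.80000305175781]]
```

Call:
move_arm(motion=[[0, [0, 0.5, 0], [0, 0, 0]], [0, [-0.05, 0.9, 0], [0, 0, 0]], [0, [-0.05, 0.9, 0], [0, 0, 0.1]], [0, [0, 0.6, 0], [0, 0, 0]], [0, [0, 0.19, -0.4], [0, 0, 0]], [0, [0, 0, -0.8], [0, 0, 0]], [0, [0, 0, -1], [0, 0, 0]], [0, [0, 0, -1], [0, 0, 0]], [0, [0, 0, -0.7], [0, 0, 0]], [0, [0, 0, -0.5], [0, 0, 0]], [0, [0, 0, -0.2], [0, 0, 0]], [0, [0, 0, 0], [0, 0, 0]], [0, [0, 0, 0], [0, 0, 0]], [0, [0, 0, 0], [0, 0, 0]]])

```text
time_s: 21.82
ee_pos: [690.4, -103.3, 59.7]
ee_rot: [179.8, -0.0, 66.7]
force: [0.2, 0.7, -0.4]
gripper_width: 23.9
gripper_force: 20.0
```

```bash
python3 w.py w11; python3 - <<'E'
from f import *
im=cv2.imread("pics/w11.png")
from workcell import *
s=grab_frame("side");cv2.imwrite("pics/side11.png",s)
b=cv2.resize(s[150:260,200:360],(400,275),interpolation=cv2.INTER_CUBIC)
a=cv2.resize(im[180:400,130:450],(400,275),interpolation=cv2.INTER_CUBIC)
cv2.imwrite("pics/m11.png",cv2.hconcat([a,b]))
E
```

```text
21.8167 [ 690.4 -103.3   59.7] [ 1.7983e+02 -4.0000e-02  6.6710e+01] [-0.  -0.3 -0.1 -0.   0.1 -0. ] [ 0.2  0.7 -0.4] cam [721.7 -30.8 231.6] [-0.11 -0.26 -0.96]
```

Call:
move_arm(motion=[[0, [-0.06, 0.05, 0], [0, 0, 0]], [0, [0, 0, -0.1], [0, 0, 0]], [0, [0, 0, -0.15], [0, 0, 0]], [0, [0, 0, -0.15], [0, 0, 0]], [0, [0, 0, -0.1], [0, 0, 0]], [0, [0, 0, -0.06], [0, 0, 0]], [0, [0, 0, 0], [0, 0, 0]]])

```text
time_s: 22.5
ee_pos: [687.5, -101.8, 43.4]
ee_rot: [-179.9, 0.0, 66.7]
force: [-0.4, -0.5, -1.4]
gripper_width: 24.3
gripper_force: 20.0
```

Call:
move_arm(motion=[[0, [0, 0, -0.06], [0, 0, 0]], [0, [0, 0, -0.04], [0, 0, 0]], [0, [0, 0, 0], [0, 0, 0]]])

```text
time_s: 22.75
ee_pos: [688.1, -102.0, 42.5]
ee_rot: [179.9, -0.0, 66.7]
force: [-0.1, -0.1, 2.4]
gripper_width: 24.3
gripper_force: 20.0
```

Call:
move_arm(motion=[[55, [0, 0, 0], [0, 0, 0]], [55, [0, 0, 0], [0, 0, 0]], [55, [0, 0, 0], [0, 0, 0]], [55, [0, 0, 0.3], [0, 0, 0]], [55, [0, 0, 0.7], [0, 0, 0]], [55, [0, 0, 1], [0, 0, 0]], [55, [0, 0, 1], [0, 0, 0]], [55, [0, 0, 1], [0, 0, 0]], [91, [0, 0, 1], [0, 0, 0]], [91, [-0.4, -0.5, 1], [0, 0, 0]], [91, [-0.8, -1, 1], [0, 0, 0]], [91, [-0.8, -1, 1], [0, 0, 0]], [91, [-0.8, -1, 0.3], [0, 0, 0]], [91, [-0.8, -1, 0], [0, 0, 0]], [91, [-0.8, -1, 0], [0, 0, 0]], [91, [-0.8, -1, 0], [0, 0, 0]], [91, [-0.8, -1, 0], [0, 0, 0]], [91, [-0.8, -1, 0], [0, 0, 0]], [91, [-0.8, -1, 0], [0, 0, 0]], [91, [-0.8, -1, 0], [0, 0, 0]]])

```text
time_s: 24.42
ee_pos: [476.7, -365.4, 249.9]
ee_rot: [180.0, 0.0, 66.7]
force: [0.5, -0.8, -0.5]
gripper_width: 91.0
gripper_force: 0.0
```

Call:
move_arm(motion=[[91, [-0.7, -0.8, 0], [0, 0, 0]], [91, [-0.4, -0.5, 0], [0, 0, 0]], [91, [0, 0, 0], [0, 0, 0]], [91, [0, 0, 0], [0, 0, 0]], [91, [0, 0, 0], [0, 0, 0]]])

```text
time_s: 24.83
ee_pos: [450.9, -396.3, 249.5]
ee_rot: [180.0, -0.0, 66.7]
force: [-0.2, -0.2, -0.2]
gripper_width: 91.1
gripper_force: 0.0
```

```bash
python3 w.py w12; python3 - <<'E'
from f import *
C,s=pickle.load(open("w12.pkl","rb"))
im=cv2.imread("pics/w12.png");hsv=cv2.cvtColor(im,cv2.COLOR_BGR2HSV)
for P in([424.4,-282.5,91],[537.2,-367.7,6]):
    u=w2px(C,[P])[0];print('pred',u);x,y=u.astype(int)
    print(hsv[max(0,y-56):y+57:8,x].tolist());print(hsv[y,x-56:x+57:8].tolist())
t=grab_frame("top");cv2.imwrite("pics/top12.png",t)
cv2.imwrite("pics/m12.png",cv2.vconcat([cv2.resize(im[0:280],(600,300)),cv2.resize(t[150:270,200:440],(600,300),interpolation=cv2.INTER_CUBIC)]))
E
```

```text
24.8333 [ 450.9 -396.3  249.5] [ 1.7997e+02 -4.0000e-02  6.6720e+01] [ 0.9  0.1  0.1 -0.1 -0.  -0.1] [-0.2 -0.2 -0.2] cam [ 482.5 -323.9  421.4] [-0.11 -0.26 -0.96]
pred [204.79318222 101.31855282]
[[11, 108, 64], [13, 117, 61], [11, 103, 62], [18, 161, 192], [18, 160, 195], [18, 160, 195], [18, 160, 196], [18, 156, 196], [18, 158, 197], [18, 160, 195], [18, 160, 163], [17, 163, 144], [10, 110, 51], [10, 109, 56], [9, 29, 88]]
[[96, 37, 69], [100, 35, 65], [102, 35, 36], [16, 121, 80], [17, 162, 153], [18, 160, 172], [18, 162, 167], [18, 156, 196], [18, 161, 198], [18, 160, 198], [18, 157, 198], [18, 161, 195], [75, 106, 29], [13, 96, 32], [13, 109, 28]]
pred [330.22847263 132.46261411]
[[9, 100, 61], [11, 113, 63], [13, 105, 75], [17, 102, 231], [25, 50, 255], [21, 82, 251], [23, 69, 253], [23, 69, 254], [21, 81, 252], [22, 77, 253], [20, 89, 248], [15, 110, 227], [15, 85, 99], [13, 103, 52], [10, 89, 63]]
[[10, 67, 84], [11, 79, 71], [9, 88, 58], [18, 96, 226], [20, 90, 247], [26, 49, 255], [19, 92, 248], [23, 69, 254], [23, 70, 254], [18, 96, 245], [21, 80, 252], [16, 101, 224], [15, 107, 57], [11, 85, 33], [13, 66, 35]]
```

View pics/m12.png

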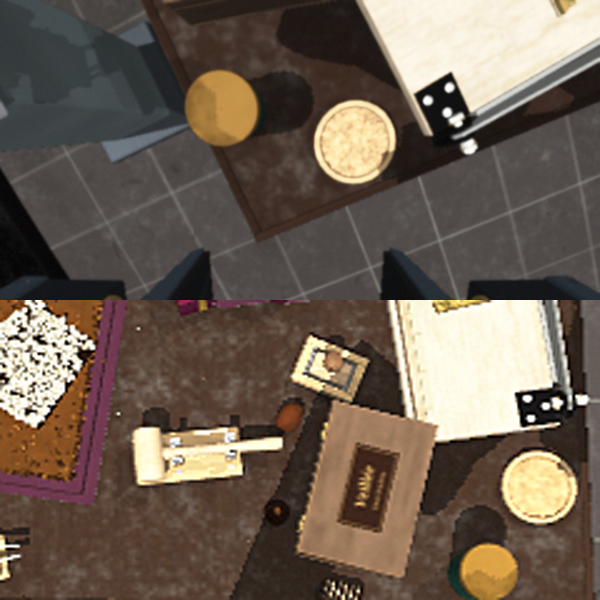

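The stamp stands in its pocket, the mallet is seated, and the tin and coaster are both clear in view. Next I'll fit circles to them.

```bash
python3 - <<'E'
from f import *
C,s=pickle.load(open("w12.pkl","rb"))
im=cv2.imread("pics/w12.png");hsv=cv2.cvtColor(im,cv2.COLOR_BGR2HSV)
def go(lo,hi,u,zs):
    m=cv2.inRange(hsv,lo,hi);m=cv2.morphologyEx(m,cv2.MORPH_CLOSE,np.ones((5,5)))
    n,l,st,_=cv2.connectedComponentsWithStats(m); k=(l==l[u[1],u[0]]).astype(np.uint8)
    c=max(cv2.findContours(k,cv2.RETR_EXTERNAL,cv2.CHAIN_APPROX_NONE)[0],key=cv2.contourArea)[:,0]
    print(st[l[u[1],u[0]]])
    for z in zs:
        W=px2w(C,c.astype(float),z)[:,:2].astype(np.float32); print(z,cv2.fitEllipse(W),cv2.minEnclosingCircle(W))
go((15,130,90),(22,190,255),(205,101),(91,85))
go((13,35,190),(30,125,255),(330,132),(13,))
E
```

```text
[ 173   65   68   72 3856]
91 ((425.9171447753906, -282.95794677734375), (65.98600769042969, 66.56161499023438), 6.782833099365234) ((426.12835693359375, -282.96685791015625), 33.83558654785156)
85 ((424.8892517089844, -282.2151794433594), (67.1844482421875, 67.7705078125), 6.782895565032959) ((425.1043701171875, -282.2241516113281), 34.4501953125)
[ 293   94   76   77 4454]
13 ((535.7693481445312, -366.84307861328125), (88.67961120605469, 93.8226089477539), 127.70999908447266) ((536.7318725585938, -368.00555419921875), 46.91069793701172)
```

Call:
move_arm(motion=[[91, [-0.2, 0.6, -0.5], [0, 0, 0]], [91, [-0.2, 0.9, -1], [0, 0, 0]], [91, [-0.2, 1, -1], [0, 0, 0]], [91, [-0.2, 1, -1], [0, 0, 0]], [91, [-0.2, 0.7, -1], [0, 0, 0]], [91, [0, 0.33, -0.5], [0, 0, 0]], [91, [0, 0, 0], [0, 0, 0]], [91, [0, 0, 0], [0, 0, 0]], [91, [0, 0, 0], [0, 0, 0]]])

```text
time_s: 25.68
ee_pos: [426.9, -284.4, 125.5]
ee_rot: [179.8, 0.0, 66.8]
force: [0.7, 0.3, -0.8]
gripper_width: 90.8
gripper_force: 0.0
```

Call:
move_arm(motion=[[91, [-0.04, 0.05, -0.3], [0, 0, 0]], [91, [0, 0, -0.6], [0, 0, 0]], [91, [0, 0, -0.7], [0, 0, 0]], [91, [0, 0, -0.6], [0, 0, 0]], [91, [0, 0, -0.4], [0, 0, 0]], [91, [0, 0, -0.2], [0, 0, 0]], [91, [0, 0, 0], [0, 0, 0]], [91, [0, 0, 0], [0, 0, 0]], [70, [0, 0, 0], [0, 0, 0]], [0, [0, 0, 0], [0, 0, 0]], [0, [0, 0, 0], [0, 0, 0]], [0, [0, 0, 0], [0, 0, 0]], [0, [0, 0, 0], [0, 0, 0]], [0, [0, 0, 0], [0, 0, 0]]], grip_force=30)

```text
time_s: 26.85
ee_pos: [424.7, -282.6, 54.7]
ee_rot: [179.9, 0.0, 66.7]
force: [1.2, 0.0, 2.2]
gripper_width: 63.3
gripper_force: 30.0
```

Call:
move_arm(motion=[[0, [0, 0, 0.1], [0, 0, 0]], [0, [0, 0, 0.2], [0, 0, 0]], [0, [0, 0, 0.4], [0, 0, 0]], [0, [0, 0, 0.4], [0, 0, 0]], [0, [0, 0, 0.3], [0, 0, 0]], [0, [0, 0, 0.1], [0, 0, 0]], [0, [0, 0, 0], [0, 0, 0]], [0, [0, 0, 0], [0, 0, 0]]], grip_force=40)

```text
time_s: 27.52
ee_pos: [424.3, -282.3, 91.9]
ee_rot: [180.0, 0.0, 66.7]
force: [0.4, 0.4, -2.1]
gripper_width: 62.6
gripper_force: 40.0
```

Call:
move_arm(motion=[[0, [0.2, -0.15, 0], [0, 0, 0]], [0, [0.5, -0.38, 0], [0, 0, 0]], [0, [0.7, -0.54, 0], [0, 0, 0]], [0, [0.8, -0.61, 0], [0, 0, 0]], [0, [0.8, -0.61, 0], [0, 0, 0]], [0, [0.7, -0.54, 0], [0, 0, 0]], [0, [0.5, -0.38, 0], [0, 0, 0]], [0, [0.25, -0.2, 0], [0, 0, 0]], [0, [0, 0, 0], [0, 0, 0]], [0, [0, 0, 0], [0, 0, 0]], [0, [0, 0, 0], [0, 0, 0]]])

```text
time_s: 28.43
ee_pos: [534.5, -366.8, 91.2]
ee_rot: [-179.9, -0.0, 66.7]
force: [-0.5, -0.1, -2.0]
gripper_width: 62.7
gripper_force: 40.0
```

Correcting by +2.1 and -1.1 mm, then lowering to about z = 60.7.

Call:
move_arm(motion=[[0, [0.08, -0.04, 0], [0, 0, 0]], [0, [0, 0, -0.15], [0, 0, 0]], [0, [0, 0, -0.25], [0, 0, 0]], [0, [0, 0, -0.3], [0, 0, 0]], [0, [0, 0, -0.2], [0, 0, 0]], [0, [0, 0, -0.15], [0, 0, 0]], [0, [0, 0, -0.1], [0, 0, 0]], [0, [0, 0, 0], [0, 0, 0]], [0, [0, 0, 0], [0, 0, 0]]])

```text
time_s: 29.18
ee_pos: [537.6, -368.6, 62.8]
ee_rot: [-180.0, -0.0, 66.7]
force: [-0.0, 0.1, -2.2]
gripper_width: 63.1
gripper_force: 40.0
```

Call:
move_arm(motion=[[0, [0, 0, -0.04], [0, 0, 0]], [0, [0, 0, 0], [0, 0, 0]]])

```text
time_s: 29.35
ee_pos: [537.8, -368.8, 62.2]
ee_rot: [180.0, 0.0, 66.7]
force: [0.4, 0.4, -2.0]
gripper_width: 63.3
gripper_force: 40.0
```

Call:
move_arm(motion=[[0, [-0.03, 0.03, -0.04], [0, 0, 0]], [0, [0, 0, -0.03], [0, 0, 0]], [0, [0, 0, 0], [0, 0, 0]]])

```text
time_s: 29.6
ee_pos: [536.8, -367.9, 60.7]
ee_rot: [180.0, 0.0, 66.7]
force: [-0.7, 0.6, -0.1]
gripper_width: 62.9
gripper_force: 40.0
```

Now touching, since the weight is off. I'll release and retreat upward.

Call:
move_arm(motion=[[0, [0, 0, -0.01], [0, 0, 0]], [75, [0, 0, 0], [0, 0, 0]], [91, [0, 0, 0], [0, 0, 0]], [91, [0, 0, 0], [0, 0, 0]], [91, [0, 0, 0], [0, 0, 0]], [91, [0, 0, 0.2], [0, 0, 0]], [91, [0, 0, 0.5], [0, 0, 0]], [91, [0, 0, 0.8], [0, 0, 0]], [91, [0, 0, 1], [0, 0, 0]], [91, [0, 0, 1], [0, 0, 0]], [91, [0, 0, 1], [0, 0, 0]], [91, [-0.3, -0.3, 1], [0, 0, 0]], [91, [-0.6, -0.6, 1], [0, 0, 0]], [91, [-0.6, -0.6, 1], [0, 0, 0]], [91, [-0.6, -0.6, 0], [0, 0, 0]], [91, [-0.6, -0.6, 0], [0, 0, 0]], [91, [-0.3, -0.3, 0], [0, 0, 0]], [91, [0, 0, 0], [0, 0, 0]], [91, [0, 0, 0], [0, 0, 0]], [91, [0, 0, 0], [0, 0, 0]]])

```text
time_s: 31.27
ee_pos: [462.5, -442.1, 247.1]
ee_rot: [-180.0, -0.1, 66.7]
force: [0.1, 0.4, 0.8]
gripper_width: 90.8
gripper_force: 0.0
```

```bash
python3 w.py w13; python3 - <<'E'
from f import *
C,s=pickle.load(open("w13.pkl","rb"))
im=cv2.imread("pics/w13.png");hsv=cv2.cvtColor(im,cv2.COLOR_BGR2HSV)
u=w2px(C,[[536.7,-367.9,97]])[0].astype(int);print(u)
m=cv2.inRange(hsv,(15,130,90),(22,190,255));m=cv2.morphologyEx(m,cv2.MORPH_CLOSE,np.ones((5,5)))
n,l,st,_=cv2.connectedComponentsWithStats(m);i=l[u[1],u[0]];print(i,st[i])
c=max(cv2.findContours((l==i).astype(np.uint8),cv2.RETR_EXTERNAL,cv2.CHAIN_APPROX_NONE)[0],key=cv2.contourArea)[:,0]
for z in(97,104):
  W=px2w(C,c.astype(float),z)[:,:2].astype(np.float32);print(z,cv2.fitEllipse(W))
t=grab_frame("top");cv2.imwrite("pics/top13.png",t)
# compare tongs/mallet/stamp regions with earlier top12
a=cv2.imread("pics/top12.png");d=cv2.absdiff(a,t).max(2)
for n,(y0,y1,x0,x1) in dict(mallet=(195,225,250,315),tongs=(235,275,155,215),stamp=(160,195,312,352)).items(): print(n,(d[y0:y1,x0:x1]>40).sum(),d[y0:y1,x0:x1].size)
E
```

```text
31.2667 [ 462.5 -442.1  247.1] [-1.7998e+02 -6.0000e-02  6.6740e+01] [ 0.6  0.   0.  -0.2  0.  -0.2] [0.1 0.4 0.8] cam [ 494.2 -369.8  419. ] [-0.11 -0.26 -0.96]
[317  97]
1 [ 282   60   72   73 4073]
97 ((537.0869140625, -368.07781982421875), (65.0509262084961, 66.85087585449219), 73.17862701416016)
104 ((536.1557006835938, -368.11419677734375), (63.63683319091797, 65.39764404296875), 73.1786880493164)
mallet 8 1950
tongs 0 2400
stamp 138 1400
```

```bash
python3 - <<'E'
import cv2,numpy as np
a=cv2.imread("pics/top12.png");t=cv2.imread("pics/top13.png");d=cv2.absdiff(a,t).max(2)[160:195,312:352]>40
print('\n'.join(''.join('#' if v else '.' for v in r) for r in d))
s=a.astype(int).sum(2)-t.astype(int).sum(2);print(s[160:195,312:352][d].mean())
E
```

```text
........................................
........................................
........................................
........................................
.......................................#
......................................##
................................#....##.
...............................####.#...
..............................###....##.
..............................###.....#.
.......................................#
............................##..........
...........................#####........
.........................#######........
............................###.........
.........................##..#..........
.........................####...........
........................#####...........
......................######............
......................######............
....................#######.............
....................#######.............
..................#########.............
..................#..#####..............
.................####..##...............
.................#######................
................########................
.................######.................
...............#...####.................
..............###.......................
.............#.#........................
.............##....#....................
.............####.......................
............##..........................
............#...........................
-202.1304347826087
```

The difference is the arm's diagonal shadow clearing, brightening only. Nothing has moved, so I'll hand in.

```bash
python3 -c "
from workcell import *
print(job_done())"
```

```text
the job is handed in; nothing more can be done
None
```

I put the mallet, tongs, stamp and tin back in their rests in the order asked and handed the job in at about 31 s; the mallet held in its clips under a light tug, the camera images show each item in place, and no verdict was returned.

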